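# Open a double-latched specimen carrier and hold its self-closing gate wide

## Robot

A 7-joint arm with a two-finger parallel gripper is mounted at the origin on a cart in front of the work surface, level with it; the furniture and walls round the work are solid. World frame = base frame: x ahead of the robot, y to its left, z up, the work surface at z = 0. Lengths are in mm, angles in rad, forces in N, time in s.
With the tool pointing down it reaches from about 350 to 900 mm from the base axis. Payload 19.9 kg.
Tool frame: the origin (TCP) lies at the very end of the fingers, on their centre line; the grasp point (between the pads) lies 19 mm behind it; z points along the fingers, y is the line along which they close (so a half turn about z gives the same grasp; the last joint's range is limited). The gripper opens to 94 mm and grips with 3 to 60 N. Pads are 16 mm wide; open, the fingers measure 119 mm over their backs; the gripper's body (75 mm by 177 mm) begins 78 mm behind the grasp point.
Start: joints at [-1.369, 0.417, -0.01, 1.614, 0.005, 1.111, -0.053], TCP at [150.254, 606.648, 205.425] pointing down, gripper open.
Joint ranges: [-2.81, 2.81], [-0.39, 2.02], [-1.27, 1.25], [0.06, 2.57], [-1.19, 4.33], [0.19, 2], [-2.82, 2.82]. Speed limits (rad/s): [1.89, 1.89, 2.39, 2.39, 3.01, 3.01, 3.01].

## Interface

Orientations are given as a rotation vector (axis times angle).
In Python, from bench import env, grab_frame gives the robot as it stands.
- The arm moves only by the tool send_rows, never from a script. Its argument "commands" is a list of rows, each a list of 6 numbers: the shift along the tool's x, y, z in cm, then the turn, a rotation vector about the tool's x, y, z in degrees. A call has 1 to 8 rows; each row shifts and turns the commanded pose from where the row before left it, along the tool's axes as they then stand; what a row does not reach is not made up. A row lasts 1/12 s, in which the tool goes at most 41.7 mm and 7.16 degrees, less where a joint would pass 70% of its speed; a pose out of reach is approached as far as the arm can. A call with a gripper value outside its range is refused whole. "claw" is the finger opening in cm, from 0 to 9.4, set as the call begins (left out, the last holds). The fingers move at their own pace and stop on an object; the grip force is fixed at half the most. Time passes only in rows, so rows that do not move let the fingers close. It gives the time, the measured TCP pose, the force, the opening and the grip force at its end, in the units of the state.
- env.get_obs(): the state, without advancing time (a new reading comes with each control period).
- grab_frame(name): name is "scene" or "top" or "wrist"; returns a dict with "frame" (480x640x3 uint8, blue, green, red), "fov_y" (degrees; the focal length in pixels is half the picture's height over the tangent of half this angle, whatever the lens; pixels are square), "cx", "cy" (the principal point, pixels), "rvec" (rotation vector, rad) and "tvec" (3), from world to camera coordinates, as OpenCV has them; the wrist camera has in their place "hand_eye" (4x4, takes a point from camera to tool coordinates, whose origin is the TCP and whose axes are the flange's). Camera axes: x right, y down, z forward; pixel columns grow to the right and rows downward; lengths in mm; the calibration is good to about 2 mm. A picture is of the moment at which its call begins: read the wrist's pose just before it. There is no depth.
- env.hand_in(): hands the job in; it is judged then, once.
The state is a dict: "time_s": time; "joint_pos": joint angles; "qvel": joint speeds; "effort": joint torques, N m; "tool_pos": TCP position; "tcp_rot": TCP orientation; "ft_force": force on the tool from outside, world axes, zero at the start; "wrist_torque": the same for the moment, N m; "finger_gap": finger opening in mm; "grip_force": force on a finger pad.
Only numpy, scipy, OpenCV 4.12 (cv2) and the standard library are available. Lean on these libraries where they do the work, as an engineer would, in place of code of your own. Each camera call takes 0.05 s, during which the arm holds its last target. There are 200 camera calls.

## Task

Open the gate of the specimen carrier so that a colleague can lift out the rack of tubes inside: first squeeze the safety catch (the pair of tabs nearer the hinge, one in front of and one behind the gate's top rail) fully together, then squeeze the latch (the pair of tabs near the gate's free end) and, pulling the gate with it, swing the gate through its detent until it stands wide open, about square to the carrier's front. The gate shuts itself, so finish while still holding it wide open with the gripper, and do not let go. Leave the rack in the carrier and the other things on the bench where they stand.

Things in the scene. Friction and masses are not known exactly. Their poses are not given: they have to be found in the camera images.
- carrier: specimen carrier fixed to the bench: box 130 deep (x), 215 wide (y), roof at 100 height, grey walls, aluminium frame, barred roof; carrying handle on the roof's rear (to 131 height). Origin: centre of its underside on the bench; its -x axis points out of the front, which the gate closes, +y is the hinge side. Steel keeper fork (to 112 height) at the front corner on the -y side
- gate_hinge (a point): point on the gate's vertical hinge axis, at the carrier's front corner on its +y side, at the height of the catches' grip points (136 mm above the bench)
- gate (a joint): gate angle, rad: 0 shut, grows as the free end swings outward (clockwise from above), stop 1.8. A damped spring closes it (0.1 N m shut, 0.35 wide open). A cam under a sprung plunger makes a detent that resists from about 0.4 to 0.7 (0.7 to 0.9 N m peak, about 6 N at the latch); past it a released gate falls back only to about 0.8 to 1.0
- gate_leaf: the gate: upright steel bars in an aluminium frame 16 thick, top rail at 104 height, the tabs of both catches standing up from the rail. Origin: on the hinge axis at bench height; its -y axis runs from the hinge along the gate to the free end (185 from the axis), its -x axis points out of the gate's front; turns with the gate
- latch_grip (a point): grip point of the latch: midway between its two black tabs once squeezed, 140 from the hinge axis, 136 height. Tabs to 148 height (parts below reach 115), 24 wide, 5 thick, facing each other along the gate (gate_leaf y), 48 over their outer faces, 35 squeezed. The one nearer the hinge is fixed, outer face 17.5 from this point; the one nearer the free end slides. Turns with the gate
- latch (a joint): travel of the latch's sliding tab in m: 0 shut (bolt in the keeper), 0.013 fully squeezed; sprung back, 2 to 5 N; the bolt is free of the keeper from 0.010. It can move hardly more than 1 mm until the safety catch has been squeezed. Once the gate is ajar the bolt may come out again
- safety_grip (a point): grip point of the safety catch: midway between its two black tabs once squeezed, 73 from the hinge axis, 136 height. Tabs to 148 height (parts below reach 113), 18 wide, 5 thick, facing each other across the gate (gate_leaf x), 46 over their outer faces, 35 squeezed. The front one is fixed, outer face 17.5 from this point; the rear one, over the roof, slides. Turns with the gate
- safety (a joint): travel of the safety catch's sliding tab in m: 0 locked (its block stands in the way of the latch bar), 0.011 fully squeezed; the latch is free from about 0.009. A stiff slide (2.5 N) that stays where it is left
- tube_rack: moulded tube rack with capped tubes, 62 x 105 x 42 mm, standing loose in the carrier; origin at the centre of its underside; stays there
- bottle: white screw-cap bottle, 50 diameter, 100 high, origin at the centre of its underside; bystander
- beaker: plastic beaker, 56 diameter, 69 high, origin at the centre of its underside; bystander
- tape: tape roll lying flat, 58 diameter, 19 high, origin at the centre of its underside; bystander
- timer: small lab timer lying flat, 72 x 62 x 18 mm, origin at the centre of its underside; bystander
- open_rack: second tube rack, out on the bench, 62 x 105 x 42 mm, origin at the centre of its underside; bystander
- dropper: small dropper bottle, 30 diameter, 62 high, origin at the centre of its underside; bystander
Mind the look-alikes: they are no part of the job. Leave any red look-alike of the tube_rack alone.

How it is judged (in metres and radians):
On the way, in this order (a step that is already met when the one before it is completed fails the run):
1. the safety catch is squeezed together while the gate is still shut (value of joint safety above 0.009 m and value of joint gate below 0.05 rad), for 0.2 s.
2. the latch is squeezed while the gate is still shut (value of joint latch above 0.0105 m and value of joint gate below 0.1 rad and contact force between the fingers and gate_leaf above 1 N), for 0.1 s.
3. the gate has been swung past its detent (value of joint gate above 1.05 rad), for 0.1 s.
At the end, for the whole second after the job is handed in: The gate stands at 1.38 rad (79 degrees) or more, still (under 0.1 rad/s), with the gripper's fingers pressing on it (over 1 N) and not let go; the safety catch is still squeezed back (over 8 mm) and the tube rack stands upright in the carrier within 30 mm of where it was (value of joint gate above 1.38 rad and velocity of joint gate between -0.1 and 0.1 rad/s and contact force between the fingers and gate_leaf above 1 N and value of joint safety above 0.008 m and distance of tube_rack from where it was at the start of the episode below 0.03 m and angle between tube_rack's own z axis and vertical below 0.2 rad); the arm keeps its last pose, push and grip.
It fails at once if a bystander on the bench is moved more than 30 mm (distance of any of bottle, beaker, tape, timer, open_rack, dropper from where it was at the start of the episode above 0.03 m).
It also fails if it takes over 54 s, if anything falls off the work surface, if the arm or the gripper's body presses on something with over 40 N, if the wrist force passes 120 N, or if a joint passes its speed limit or range.

## Working session

There is one attempt and no reset: what is moved stays moved. The work goes in short steps, Python scripts to look and compute and a tool call to move; the robot and the scene stay as the last step left them, time stands still between calls to the robot, and variables do not carry over. Pictures are saved under pics/ and viewed, at most 10 in all, crops included, and the job is handed in when it is done.

Besides the shell and the picture viewer there is one more tool, called by a JSON object that holds its "fn" and its "kwargs", one argument or row to a line. send_rows: Moves the arm, as the interface text tells. Its arguments: {"type":"object","properties":{"commands":{"type":"array"},"claw":{"type":"number"}},"required":["commands"]}

```bash
ls; mkdir -p pics
python3 - <<'E'
from bench import env, grab_frame
import cv2,pickle
o=env.get_obs();print({k:o[k] for k in('time_s','tool_pos','tcp_rot','finger_gap')})
d={}
for n in('scene','top','wrist'):
    f=grab_frame(n);d[n]=f;cv2.imwrite(f'pics/{n}0.png',f['frame']);print(n,{k:v for k,v in f.items() if k!='frame'})
d['obs']=o
pickle.dump(d,open('f0.pkl','wb'))
E
```

```text
pics
{'time_s': 0.0, 'tool_pos': array([150.17597123, 606.28706331, 204.79054075]), 'tcp_rot': array([-3.80455876e-01, -3.11838688e+00,  2.01047527e-03]), 'finger_gap': 93.80114147790319}
scene {'fov_y': 57.1536831524657, 'cx': 322.49897955492474, 'cy': 241.21355981596494, 'rvec': array([ 2.07564622, -0.75183446,  0.36549145]), 'tvec': array([-410.83300206,  329.78236353,  940.36753457])}
top {'fov_y': 44.44957958220005, 'cx': 317.808456127613, 'cy': 240.07197647312782, 'rvec': array([ 2.13347882, -2.13084204,  0.1755462 ]), 'tvec': array([  29.21501521,  610.02694296, 1813.90104937])}
wrist {'fov_y': 63.78889148840271, 'cx': 319.94758722923075, 'cy': 242.53687782363113, 'hand_eye': array([[-3.37710466e-04, -9.73082656e-01, -2.30456136e-01,
         6.68564674e+01],
       [ 9.99999919e-01, -2.78114871e-04, -2.91082206e-04,
        -9.53425835e-01],
       [ 2.19153768e-04, -2.30456216e-01,  9.73082671e-01,
        -1.78841383e+02],
       [ 0.00000000e+00,  0.00000000e+00,  0.00000000e+00,
         1.00000000e+00]])}
```

View pics/scene0.png

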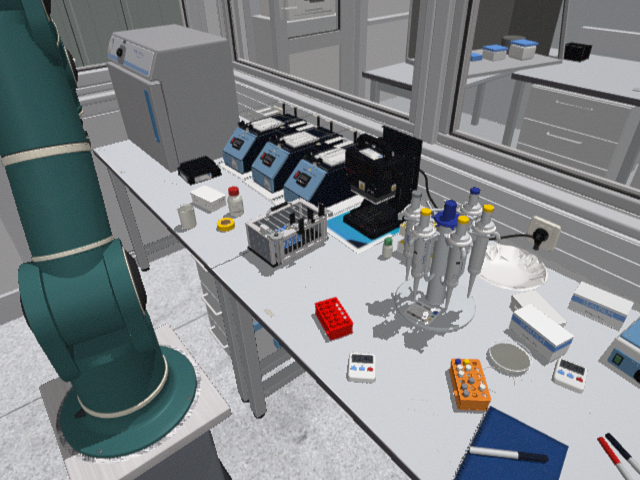

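View pics/top0.png

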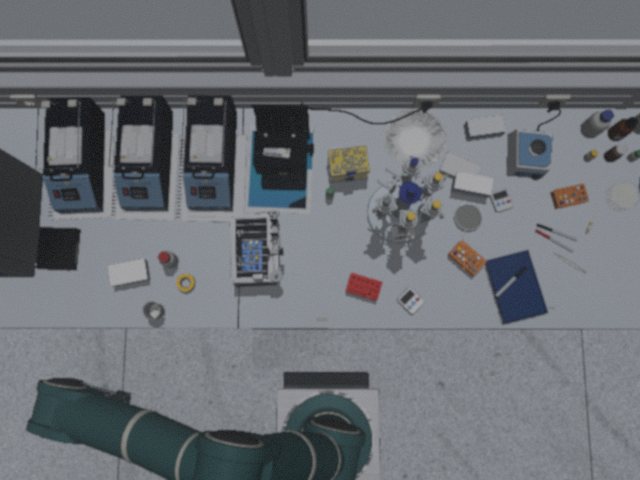

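The scene shows the carrier near (288,230). In the top view it is near (257,248), with dark tabs along its right side. I'll enlarge both.

Run:
```python
import cv2,pickle,numpy as np
d=pickle.load(open('f0.pkl','rb'))
a=d['scene']['frame'][190:275,235:340]; b=d['top']['frame'][205:295,222:292]
a=cv2.resize(a,None,fx=7,fy=7,interpolation=cv2.INTER_CUBIC)
b=cv2.resize(b,None,fx=6.5,fy=6.5,interpolation=cv2.INTER_CUBIC)
cv2.imwrite('pics/a.png',a);cv2.imwrite('pics/b.png',b)
```

```text
(no output)
```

View pics/a.png

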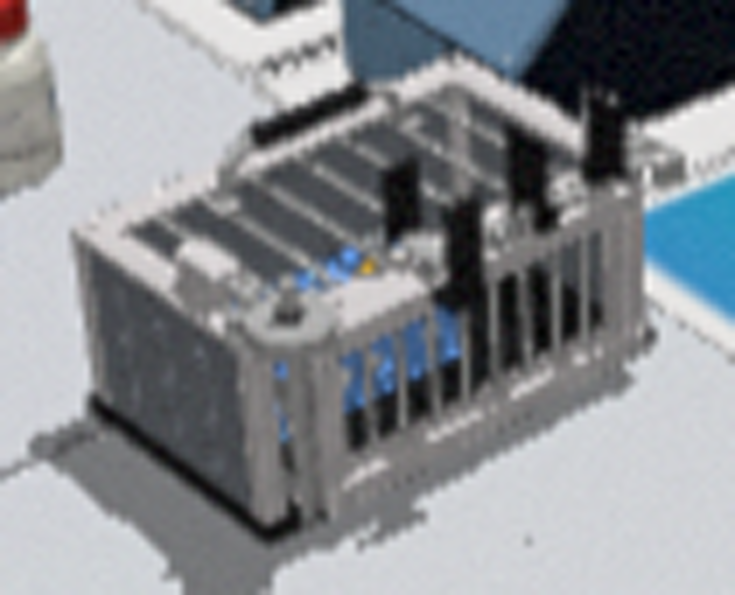

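View pics/b.png

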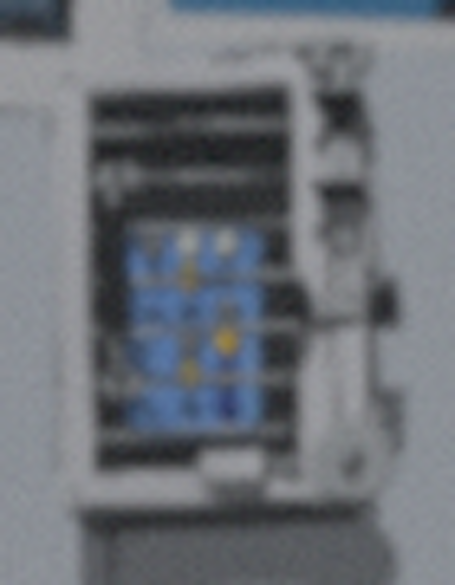

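The gate faces world −y, with the hinge at the near (small x) end. The latch tabs are towards large x, and the safety pair is mid-rail. I'll fit hinge position and yaw from the tab tops in both views.

```bash
cat > h.py <<'E'
import numpy as np,cv2
from scipy.optimize import least_squares
def K(f):
    F=240/np.tan(np.radians(f['fov_y']/2)); return np.array([[F,0,f['cx']],[0,F,f['cy']],[0,0,1.]])
def proj(f,P): return cv2.projectPoints(np.float64(P),f['rvec'],f['tvec'],K(f),None)[0][:,0]
M=np.array([[0,-168,148],[0,-125,148],[-15,-73,148],[26,-73,148]],float)
def leaf(p,M):
    c,s=np.cos(p[2]),np.sin(p[2]); return np.c_[p[0]+c*M[:,0]-s*M[:,1],p[1]+s*M[:,0]+c*M[:,1],M[:,2]]
E
python3 - <<'E'
from h import *;import pickle
d=pickle.load(open('f0.pkl','rb'))
S=np.array([[605,93],[527,130],[465,203],[402,165]])/7+[235,190]
T=np.array([[340,100],[341,187],[385,300],[292,300]])/6.5+[222,205]
for fr in('both','scene','top'):
    def r(p):
        W=leaf(p,M);o=[]
        if fr!='top':o.append(proj(d['scene'],W)-S)
        if fr!='scene':o.append(proj(d['top'],W)-T)
        return np.concatenate(o).ravel()
    q=least_squares(r,[500,150,1.57],x_scale=[10,10,.1]);print(fr,q.x,q.fun.reshape(-1,2).round(1).tolist())
E
```

```text
both [491.05977061 145.75622446   1.66263402] [[-1.0, 0.8], [-0.5, 1.0], [-1.5, -0.6], [-2.2, -0.5], [0.1, -1.4], [1.0, -0.9], [0.6, -1.8], [1.3, -0.5]]
scene [495.17348297 138.83013572   1.71071869] [[-0.4, 0.3], [0.6, 0.7], [0.5, -0.7], [-0.8, -0.3]]
top [487.18572617 151.37409985   1.63168691] [[-0.1, -0.3], [0.4, 0.3], [-0.5, -0.4], [0.1, 0.4]]
```

```bash
cat >> h.py <<'E'
from scipy.spatial.transform import Rotation as Rt
def go(o,target,yaw_y=None):
    """tool-frame shift in cm to the target TCP (world mm)"""
    R=Rt.from_rotvec(o['tcp_rot']); return R.inv().apply(np.array(target)-o['tool_pos'])/10
E
python3 - <<'E'
from h import *;from bench import env
o=env.get_obs();R=Rt.from_rotvec(o['tcp_rot']).as_matrix();print(R.round(3));print(go(o,[520,150,330]))
E
```

```text
[[-0.971  0.24  -0.   ]
 [ 0.24   0.971 -0.001]
 [-0.    -0.001 -1.   ]]
[-46.86816919 -35.42314109 -12.46444863]
```

{"fn": "send_rows", "kwargs": {
  "commands": [
    [-2.6, -1.7, -0.25, 0, 0, 0],
    [-2.6, -1.7, -0.25, 0, 0, 0],
    [-2.6, -1.7, -0.25, 0, 0, 0],
    [-2.6, -1.7, -0.25, 0, 0, 0],
    [-2.6, -1.7, -0.25, 0, 0, 0],
    [-2.6, -1.7, -0.25, 0, 0, 0],
    [-2.6, -1.7, -0.25, 0, 0, 0],
    [-2.6, -1.7, -0.25, 0, 0, 0]
  ]
}}

```text
time_s: 0.82
tool_pos: [320.2, 423.3, 225.5]
tcp_rot: [-0.38, -3.118, 0.0]
ft_force: [0.7, 0.2, 0.3]
finger_gap: 94.1
grip_force: 0.0
```

{"fn": "send_rows", "kwargs": {
  "commands": [
    [-2.6, -1.7, -0.25, 0, 0, 0],
    [-2.6, -1.7, -0.25, 0, 0, 0],
    [-2.6, -1.7, -0.25, 0, 0, 0],
    [-2.6, -1.7, -0.25, 0, 0, 0],
    [-2.6, -1.7, -0.25, 0, 0, 0],
    [-2.6, -1.7, -0.25, 0, 0, 0],
    [-2.6, -1.7, -0.25, 0, 0, 0],
    [-2.6, -1.7, -0.25, 0, 0, 0]
  ]
}}

```text
time_s: 1.48
tool_pos: [489.4, 241.3, 245.5]
tcp_rot: [-0.38, -3.118, 0.0]
ft_force: [0.2, 0.5, -0.4]
finger_gap: 94.2
grip_force: 0.0
```

{"fn": "send_rows", "kwargs": {
  "commands": [
    [-2.6, -1.7, -0.25, 0, 0, 0],
    [-2.6, -1.7, -0.25, 0, 0, 0],
    [-2.6, -1.7, -0.25, 0, 0, 0],
    [0, 0, 0, 0, 0, -5],
    [0, 0, 0, 0, 0, -5],
    [0, 0, 0, 0, 0, -5],
    [0, 0, 0, 0, 0, -4],
    [0, 0, 0, 0, 0, 0]
  ]
}}

```text
time_s: 2.15
tool_pos: [552.0, 174.2, 252.8]
tcp_rot: [0.145, -3.138, 0.0]
ft_force: [0.1, -0.3, -0.2]
finger_gap: 94.0
grip_force: 0.0
```

Run:
```python
from bench import env, grab_frame
import cv2,pickle
o=env.get_obs();print({k:o[k] for k in('time_s','tool_pos','tcp_rot','joint_pos','ft_force')})
f=grab_frame('wrist');cv2.imwrite('pics/w1.png',f['frame']);pickle.dump((o,f),open('f1.pkl','wb'))
```

```text
{'time_s': 2.15, 'tool_pos': array([552.03753282, 174.22596455, 252.78539772]), 'tcp_rot': array([ 1.44970734e-01, -3.13790843e+00,  3.15807205e-04]), 'joint_pos': array([-0.56077157,  0.29823293,  0.25071736,  1.68363199, -0.07914441,
        1.17003996,  1.37339604]), 'ft_force': array([ 0.14823882, -0.3302661 , -0.15681907])}
```

View pics/w1.png

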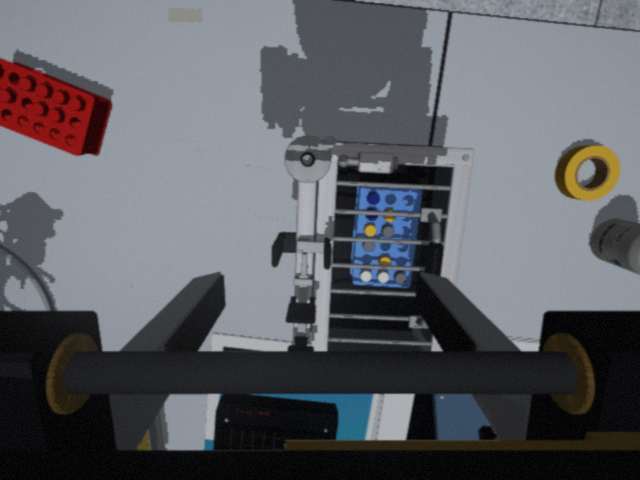

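The wrist view shows the hinge pin at (307,158). The safety tabs are at about (284,248) for the front and (325,252) for the rear. The latch's fixed tab is at about (301,310) and its sliding tab is near (301,345), half hidden. I'll enlarge it.

Run:
```python
import cv2,pickle
o,f=pickle.load(open('f1.pkl','rb'))
c=cv2.convertScaleAbs(f['frame'][225:355,260:345],alpha=1.6,beta=20)
cv2.imwrite('pics/c.png',cv2.resize(c,None,fx=4.6,fy=4.6,interpolation=cv2.INTER_CUBIC))
```

```text
(no output)
```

View pics/c.png

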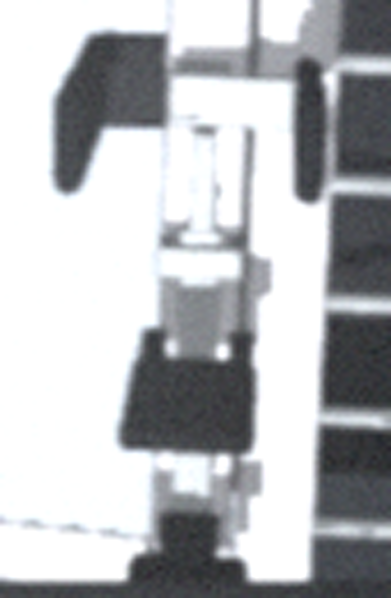

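```bash
cat >> h.py <<'E'
def ray(o,f,px,z):
    T=np.eye(4);T[:3,:3]=Rt.from_rotvec(o['tcp_rot']).as_matrix();T[:3,3]=o['tool_pos'];T=T@f['hand_eye']
    d=np.c_[px,np.ones(len(px))]@np.linalg.inv(K(f)).T@T[:3,:3].T
    return T[:3,3]+d*((z-T[2,3])/d[:,2])[:,None]
E
python3 - <<'E'
from h import *;import pickle
o,f=pickle.load(open('f1.pkl','rb'))
P=np.array([[187,434],[66,138],[311,146]])/4.6+[260,225]
W=ray(o,f,P,148.);print(W.round(1))
print('safety sep',np.linalg.norm(W[1]-W[2]),'expect 41')
h=ray(o,f,[[307,158]],110.)[0];print('hinge@110',h)
q=least_squares(lambda p:(leaf(p,M[1:])-W).ravel(),[490,148,1.65],x_scale=[10,10,.1]);print(q.x,q.fun.reshape(-1,3).round(1))
for n,m in(('saf',[0,-73,136]),('lat',[0,-140,136])):print(n,leaf(q.x,np.array([m],float)))
E
```

```text
[[615.8 163.9 148. ]
 [565.  139.7 148. ]
 [562.6 180.2 148. ]]
safety sep 40.59330332438157 expect 41
hinge@110 [491.5222189  157.17690337 110.        ]
[492.25070133 144.80500764   1.71320782] [[ 0.2 -1.3  0. ]
 [ 1.6  0.6  0. ]
 [-1.8  0.7  0. ]]
saf [[564.5116939  155.16594161 136.        ]]
lat [[630.83342681 164.67529196 136.        ]]
```

{"fn": "send_rows", "kwargs": {
  "commands": [
    [0, 0, 0, 0, 0, 2],
    [-0.3, -0.5, 0.4, 0, 0, 0],
    [-0.3, -0.5, 1.2, 0, 0, 0],
    [-0.3, -0.5, 1.2, 0, 0, 0],
    [-0.18, -0.54, 1.2, 0, 0, 0],
    [0, 0, 1.2, 0, 0, 0],
    [0, 0, 1.2, 0, 0, 0],
    [0, 0, 0, 0, 0, 0]
  ],
  "claw": 7.2
}}

```text
time_s: 2.87
tool_pos: [562.7, 154.3, 185.9]
tcp_rot: [0.085, -3.137, 0.002]
ft_force: [-0.1, -0.4, -0.7]
finger_gap: 72.2
grip_force: 0.0
```

Run:
```python
from bench import env, grab_frame
import cv2,pickle
from h import *
o=env.get_obs();print({k:o[k] for k in('time_s','tool_pos','tcp_rot','ft_force','finger_gap')}, go(o,[564,154.5,121]))
print(Rt.from_rotvec(o['tcp_rot']).as_matrix().round(3))
f=grab_frame('wrist');cv2.imwrite('pics/w2.png',cv2.convertScaleAbs(f['frame'],alpha=1.5,beta=20));pickle.dump((o,f),open('f2.pkl','wb'))
```

```text
{'time_s': 2.8667, 'tool_pos': array([562.72772378, 154.32040227, 185.89838718]), 'tcp_rot': array([ 8.45627492e-02, -3.13687181e+00,  2.01035335e-03]), 'ft_force': array([-0.07296528, -0.38020813, -0.6997584 ]), 'finger_gap': 72.17604086477122} [-0.15146268  0.01876499  6.48931606]
[[-0.999 -0.054 -0.004]
 [-0.054  0.999 -0.001]
 [ 0.004 -0.001 -1.   ]]
```

View pics/w2.png

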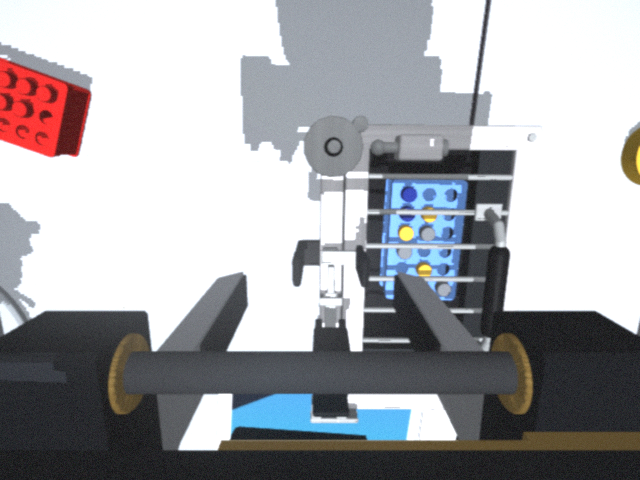

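Fingertips straddle the safety tabs: front tab top at (298,268), rear at (363,267). Quick check of the position, then descend.

Run:
```python
from h import *;import pickle
o,f=pickle.load(open('f2.pkl','rb'))
print(ray(o,f,np.array([[298,268],[363,267]]),148.).round(1), ray(o,f,np.array([[334,146]]),112.))
```

```text
[[562.9 140.5 148. ]
 [560.2 178.6 148. ]] [[491.78211992 158.51821515 112.        ]]
```

{"fn": "send_rows", "kwargs": {
  "commands": [
    [-0.1, 0, 1.1, 0, 0, 0],
    [0, 0, 1.1, 0, 0, 0],
    [0, 0, 1.1, 0, 0, 0],
    [0, 0, 1.1, 0, 0, 0],
    [0, 0, 1.1, 0, 0, 0],
    [0, 0, 0.9, 0, 0, 0],
    [0, 0, 0, 0, 0, 0]
  ]
}}

```text
time_s: 3.5
tool_pos: [564.0, 154.4, 122.8]
tcp_rot: [0.085, -3.138, 0.002]
ft_force: [-0.1, 0.5, -0.5]
finger_gap: 72.2
grip_force: 0.0
```

No contact so far, so I'll squeeze.

{"fn": "send_rows", "kwargs": {
  "commands": [
    [0, 0, 0, 0, 0, 0],
    [0, 0, 0, 0, 0, 0],
    [0, 0, 0, 0, 0, 0],
    [0, 0, 0, 0, 0, 0],
    [0, 0, 0, 0, 0, 0],
    [0, 0, 0, 0, 0, 0]
  ],
  "claw": 3.2
}}

```text
time_s: 4.0
tool_pos: [565.3, 155.0, 125.5]
tcp_rot: [-0.085, 3.139, 0.001]
ft_force: [0.2, 2.1, 2.3]
finger_gap: 35.6
grip_force: 2.3
```

{"fn": "send_rows", "kwargs": {
  "commands": [
    [0, 0, 0, 0, 0, 0],
    [0, 0, 0, 0, 0, 0],
    [0, 0, 0, 0, 0, 0],
    [0, 0, 0, 0, 0, 0]
  ]
}}

```text
time_s: 4.33
tool_pos: [565.5, 154.7, 125.5]
tcp_rot: [-0.084, 3.139, 0.001]
ft_force: [1.8, 2.1, 5.4]
finger_gap: 33.3
grip_force: 30.0
```

{"fn": "send_rows", "kwargs": {
  "commands": [
    [0, 0, 0, 0, 0, 0],
    [0, 0, 0, 0, 0, 0]
  ]
}}

```text
time_s: 4.5
tool_pos: [565.5, 154.7, 125.5]
tcp_rot: [-0.084, 3.139, 0.001]
ft_force: [1.9, 1.5, 6.8]
finger_gap: 33.4
grip_force: 30.0
```

{"fn": "send_rows", "kwargs": {
  "commands": [
    [0, 0, 0, 0, 0, 0],
    [0, 0, 0, 0, 0, 0],
    [0, 0, 0, 0, 0, 0],
    [0, 0, 0, 0, 0, 0],
    [0, 0, 0, 0, 0, 0],
    [0, 0, 0, 0, 0, 0]
  ],
  "claw": 7.2
}}

```text
time_s: 5.0
tool_pos: [564.9, 154.5, 124.9]
tcp_rot: [0.085, -3.14, 0.0]
ft_force: [0.1, -0.7, 0.0]
finger_gap: 69.0
grip_force: 0.0
```

{"fn": "send_rows", "kwargs": {
  "commands": [
    [0, 0, -1.2, 0, 0, 0],
    [0, 0, -1.2, 0, 0, 0],
    [0, 0, -1.2, 0, 0, 0],
    [0, 0, -1.2, 0, 0, 0],
    [0, 0, -1.2, 0, 0, 0],
    [-2.3, 0, 0, 0, 0, 0],
    [-2.2, 0, 0, 0, 0, 0],
    [-2.2, 0, 0, 0, 0, 0]
  ]
}}

```text
time_s: 5.67
tool_pos: [633.0, 158.6, 186.7]
tcp_rot: [-0.085, 3.139, 0.001]
ft_force: [-0.3, 0.6, -0.3]
finger_gap: 72.1
grip_force: 0.0
```

{"fn": "send_rows", "kwargs": {
  "commands": [
    [0, 0, 0, 0, 0, 6],
    [0, 0, 0, 0, 0, 6],
    [0, 0, 0, 0, 0, 6],
    [0, 0, 0, 0, 0, 6],
    [0, 0, 0, 0, 0, 6],
    [0, 0, 0, 0, 0, 6],
    [0, 0, 0, 0, 0, 6],
    [0, 0, 0, 0, 0, 6]
  ]
}}

```text
time_s: 6.33
tool_pos: [632.0, 158.4, 186.1]
tcp_rot: [1.207, 2.9, 0.001]
ft_force: [-0.4, 0.8, -0.1]
finger_gap: 71.8
grip_force: 0.0
```

{"fn": "send_rows", "kwargs": {
  "commands": [
    [0, 0, 0, 0, 0, 6],
    [0, 0, 0, 0, 0, 6],
    [0, 0, 0, 0, 0, 6],
    [0, 0, 0, 0, 0, 6],
    [0, 0, 0, 0, 0, 6],
    [0, 0, 0, 0, 0, 6],
    [0, 0, 0, 0, 0, 6],
    [0, 0, 0, 0, 0, 0]
  ]
}}

```text
time_s: 7.0
tool_pos: [631.9, 158.6, 185.8]
tcp_rot: [2.166, 2.275, 0.001]
ft_force: [0.4, -0.4, -0.1]
finger_gap: 72.1
grip_force: 0.0
```

Run:
```python
from bench import env, grab_frame
import cv2,pickle
from h import *
o=env.get_obs();print({k:o[k] for k in('time_s','tool_pos','joint_pos','ft_force','finger_gap')})
print(Rt.from_rotvec(o['tcp_rot']).as_matrix().round(3))
f=grab_frame('wrist');c=f['frame'][60:400,130:520];cv2.imwrite('pics/w3.png',cv2.resize(cv2.convertScaleAbs(c,alpha=1.5,beta=20),None,fx=1.75,fy=1.75,interpolation=cv2.INTER_CUBIC));pickle.dump((o,f),open('f3.pkl','wb'))
```

```text
{'time_s': 7.0, 'tool_pos': array([631.93133571, 158.60897135, 185.84684002]), 'joint_pos': array([-0.71561262,  0.54488167,  0.6045991 ,  1.57839095, -0.33322453,
        1.12270706,  0.01577793]), 'ft_force': array([ 0.35379591, -0.44730737, -0.07570743]), 'finger_gap': 72.05397464225399}
[[-0.049  0.999  0.   ]
 [ 0.999  0.049  0.   ]
 [ 0.     0.    -1.   ]]
```

View pics/w3.png

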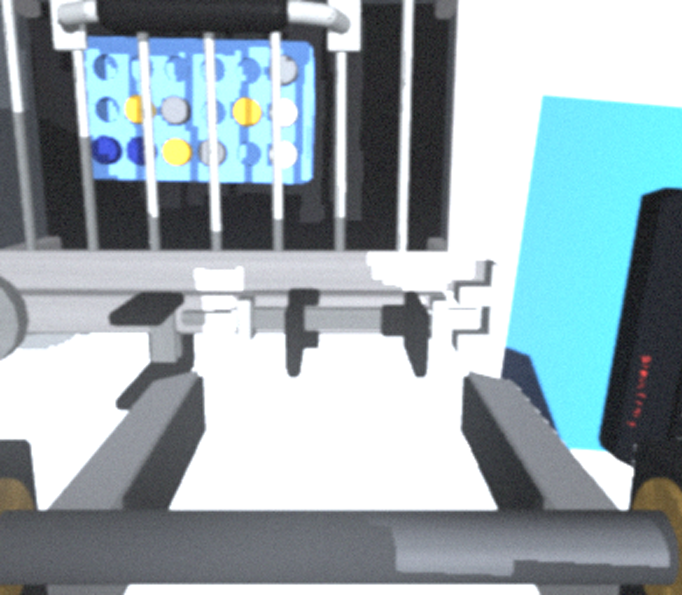

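The latch tabs are at crop (293,341) for the fixed one and (417,341) for the sliding one. The rail is level in the image, so the tool is aligned with the gate.

Run:
```python
from h import *;import pickle
o,f=pickle.load(open('f3.pkl','rb'))
P=np.array([[293,341],[417,341]])/1.75+[130,60]
W=ray(o,f,P,148.);print(W.round(1)); t=W[0]+(W[1]-W[0])*15/43; t[2]=122;print(t,go(o,t))
```

```text
[[617.8 164.9 148. ]
 [659.  166.9 148. ]]
[632.19214431 165.55454497 122.        ] [0.69097314 0.05772426 6.38486523]
```

{"fn": "send_rows", "kwargs": {
  "commands": [
    [0.65, 0, 0.5, 0, 0, 0],
    [0, 0, 1.0, 0, 0, 0],
    [0, 0, 1.0, 0, 0, 0],
    [0, 0, 1.0, 0, 0, 0],
    [0, 0, 1.0, 0, 0, 0],
    [0, 0, 1.0, 0, 0, 0],
    [0, 0, 0.8, 0, 0, 0],
    [0, 0, 0, 0, 0, 0]
  ]
}}

```text
time_s: 7.72
tool_pos: [630.7, 164.4, 119.8]
tcp_rot: [-2.16, -2.28, 0.004]
ft_force: [-0.4, 0.2, -0.0]
finger_gap: 71.9
grip_force: 0.0
```

{"fn": "send_rows", "kwargs": {
  "commands": [
    [0, 0, 0, 0, 0, 0],
    [0, 0, 0, 0, 0, 0],
    [0, 0, 0, 0, 0, 0],
    [0, 0, 0, 0, 0, 0],
    [0, 0, 0, 0, 0, 0],
    [0, 0, 0, 0, 0, 0],
    [0, 0, 0, 0, 0, 0],
    [0, 0, 0, 0, 0, 0]
  ],
  "claw": 3.0
}}

```text
time_s: 8.38
tool_pos: [632.9, 164.8, 122.8]
tcp_rot: [2.16, 2.279, 0.004]
ft_force: [9.8, 0.4, -1.5]
finger_gap: 34.4
grip_force: 30.0
```

{"fn": "send_rows", "kwargs": {
  "commands": [
    [0, 0, 0, 0, 0, 0],
    [0, 0, 0, 0, 0, 0]
  ]
}}

```text
time_s: 8.55
tool_pos: [633.0, 164.8, 122.8]
tcp_rot: [2.16, 2.279, 0.004]
ft_force: [10.6, 1.0, -0.8]
finger_gap: 33.9
grip_force: 30.0
```

{"fn": "send_rows", "kwargs": {
  "commands": [
    [-0.73, -0.02, 0, 0, 0, 3],
    [-0.73, -0.02, 0, 0, 0, 3],
    [-0.73, -0.02, 0, 0, 0, 3],
    [-0.73, -0.02, 0, 0, 0, 3]
  ]
}}

```text
time_s: 8.88
tool_pos: [631.3, 135.6, 122.8]
tcp_rot: [2.389, 2.038, 0.004]
ft_force: [7.7, 1.2, -0.3]
finger_gap: 34.4
grip_force: 30.0
```

{"fn": "send_rows", "kwargs": {
  "commands": [
    [-0.73, -0.02, 0, 0, 0, 3],
    [-0.73, -0.02, 0, 0, 0, 3],
    [-0.73, -0.02, 0, 0, 0, 3],
    [-0.73, -0.02, 0, 0, 0, 3],
    [-0.73, -0.02, 0, 0, 0, 3],
    [-0.73, -0.02, 0, 0, 0, 3],
    [-0.73, -0.02, 0, 0, 0, 3],
    [-0.73, -0.02, 0, 0, 0, 3]
  ]
}}

```text
time_s: 9.55
tool_pos: [610.2, 81.6, 122.7]
tcp_rot: [2.76, 1.498, 0.004]
ft_force: [5.3, 1.4, 1.6]
finger_gap: 34.1
grip_force: 30.0
```

{"fn": "send_rows", "kwargs": {
  "commands": [
    [-0.73, -0.02, 0, 0, 0, 3],
    [-0.73, -0.02, 0, 0, 0, 3],
    [-0.73, -0.02, 0, 0, 0, 3],
    [-0.73, -0.02, 0, 0, 0, 3],
    [-0.73, -0.02, 0, 0, 0, 3],
    [-0.73, -0.02, 0, 0, 0, 3]
  ]
}}

```text
time_s: 10.05
tool_pos: [580.4, 48.9, 122.6]
tcp_rot: [-2.962, -1.047, -0.002]
ft_force: [2.7, 3.1, 3.7]
finger_gap: 34.6
grip_force: 30.0
```

{"fn": "send_rows", "kwargs": {
  "commands": [
    [-0.73, -0.02, 0, 0, 0, 3],
    [-0.73, -0.02, 0, 0, 0, 3],
    [-0.73, -0.02, 0, 0, 0, 3],
    [-0.73, -0.02, 0, 0, 0, 3],
    [-0.73, -0.02, 0, 0, 0, 3],
    [-0.73, -0.02, 0, 0, 0, 3]
  ]
}}

```text
time_s: 10.55
tool_pos: [542.6, 27.4, 122.6]
tcp_rot: [-3.089, -0.571, -0.002]
ft_force: [1.6, 2.3, 5.2]
finger_gap: 34.4
grip_force: 30.0
```

{"fn": "send_rows", "kwargs": {
  "commands": [
    [-0.73, -0.02, 0, 0, 0, 3],
    [-0.73, -0.02, 0, 0, 0, 3],
    [-0.73, -0.02, 0, 0, 0, 3],
    [-0.73, -0.02, 0, 0, 0, 3],
    [-0.73, -0.02, 0, 0, 0, 3],
    [-0.5, -0.01, 0, 0, 0, 2],
    [0, 0, 0, 0, 0, 0],
    [0, 0, 0, 0, 0, 0]
  ]
}}

```text
time_s: 11.22
tool_pos: [502.3, 18.6, 122.6]
tcp_rot: [-3.139, -0.112, -0.002]
ft_force: [2.0, 0.7, 6.5]
finger_gap: 34.2
grip_force: 30.0
```

{"fn": "send_rows", "kwargs": {
  "commands": [
    [0, 0, 0, 0, 0, 0],
    [0, 0, 0, 0, 0, 0],
    [0, 0, 0, 0, 0, 0],
    [0, 0, 0, 0, 0, 0],
    [0, 0, 0, 0, 0, 0],
    [0, 0, 0, 0, 0, 0]
  ]
}}

```text
time_s: 11.72
tool_pos: [502.5, 18.6, 122.5]
tcp_rot: [-3.139, -0.113, -0.002]
ft_force: [1.5, 1.7, 8.1]
finger_gap: 34.5
grip_force: 30.0
```

Run:
```python
from bench import env, grab_frame
import cv2
from h import *
o=env.get_obs();t=o['tool_pos'];print({k:o[k] for k in('time_s','tool_pos','ft_force','finger_gap','grip_force')})
R=Rt.from_rotvec(o['tcp_rot']).as_matrix();b=[np.degrees(np.arctan2(R[1,1],R[0,1])),np.degrees(np.arctan2(t[1]-158,t[0]-492))];print(b,np.hypot(t[1]-158,t[0]-492))
f=grab_frame('scene')['frame'][150:330,180:400];cv2.imwrite('pics/s4.png',cv2.resize(f,None,fx=3.3,fy=3.3,interpolation=cv2.INTER_CUBIC))
```

```text
{'time_s': 11.7167, 'tool_pos': array([502.52848022,  18.59525178, 122.54611379]), 'ft_force': array([1.46573824, 1.72111781, 8.12063749]), 'finger_gap': 34.51900389963507, 'grip_force': 30.005990266799927}
[np.float64(-85.87582643663032), np.float64(-85.68096172254727)] 139.80176222840296
```

View pics/s4.png

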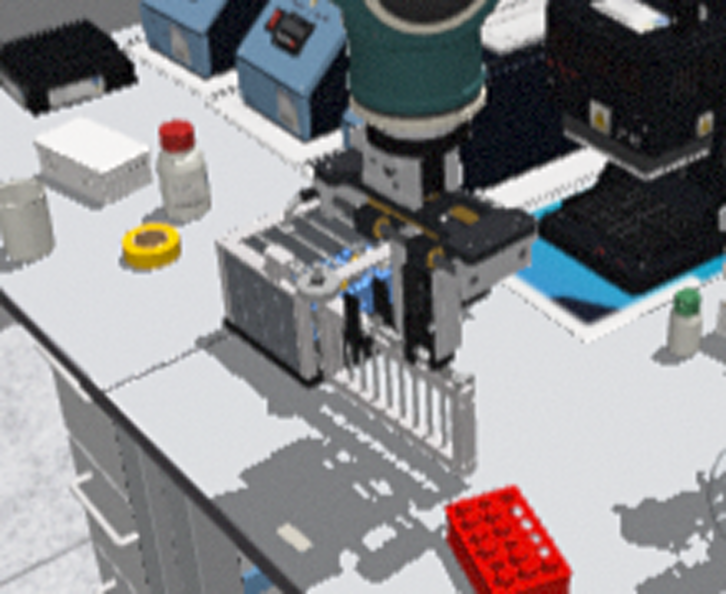

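The gate stands wide open, about 88° from shut, and its free end at (465,400) is held by the gripper. The rack and the bystanders haven't moved. I'll hand it in.

```bash
python3 -c "
from bench import env
print(env.hand_in())"
```

```text
the job is handed in; nothing more can be done
None
```

I handed the job in at about 11.7 s with the gate about 88° open and the gripper still holding its latch at 30 N. Both catches closed to full squeeze by the gripper gap, and the last picture shows the bystanders in view and the tube rack undisturbed. The hand-in call returned no verdict.

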